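# Rack the disc-cutter punches by size

### The job

Put the four round steel disc-cutting punches away in the beech rack, each standing upright in the middle of its own pocket, in order of thickness: the thickest in the pocket next to the disc cutter, then down in size to the thinnest in the pocket at the far end. Set them down rather than dropping them, do not let one fall over, and leave the oil bottle standing where it is.

Things in the scene. Friction and masses are not known exactly. Their poses are not given: they have to be found in the camera images.
- punch40: the thickest of four plain round disc-cutting punches, bare hardened steel, 40 mm in diameter and 60 mm high, loose, standing upright on the bench at the start, about 592 g; origin at the centre of its underside, z up its axis
- punch32: the second thickest of four plain round disc-cutting punches, bare hardened steel, 32 mm in diameter and 60 mm high, loose, standing upright on the bench at the start, about 379 g; origin at the centre of its underside, z up its axis
- punch25: the second thinnest of four plain round disc-cutting punches, bare hardened steel, 25 mm in diameter and 60 mm high, loose, standing upright on the bench at the start, about 231 g; origin at the centre of its underside, z up its axis
- punch18: the thinnest of four plain round disc-cutting punches, bare hardened steel, 18 mm in diameter and 60 mm high, loose, standing upright on the bench at the start, about 120 g; origin at the centre of its underside, z up its axis
- pocket_a: the end pocket on the rack's -y side; one of four equal pale beech blocks, 74 x 74.5 x 14 mm, in a row (pitch 75 mm, along their y axes) on a dark wooden strip 316 x 90 x 12 mm with 24 mm high end cheeks; fixed. Round pocket 60 mm wide, 4 mm deep in its top. Origin: centre of its underside, 12 mm above the bench; pocket floor at z = 10 mm, rim at 14 mm
- pocket_b: second from the rack's -y end; one of four equal pale beech blocks, 74 x 74.5 x 14 mm, in a row (pitch 75 mm, along their y axes) on a dark wooden strip 316 x 90 x 12 mm with 24 mm high end cheeks; fixed. Round pocket 60 mm wide, 4 mm deep in its top. Origin: centre of its underside, 12 mm above the bench; pocket floor at z = 10 mm, rim at 14 mm
- pocket_c: third from the rack's -y end; one of four equal pale beech blocks, 74 x 74.5 x 14 mm, in a row (pitch 75 mm, along their y axes) on a dark wooden strip 316 x 90 x 12 mm with 24 mm high end cheeks; fixed. Round pocket 60 mm wide, 4 mm deep in its top. Origin: centre of its underside, 12 mm above the bench; pocket floor at z = 10 mm, rim at 14 mm
- pocket_d: the end pocket on the rack's +y side; one of four equal pale beech blocks, 74 x 74.5 x 14 mm, in a row (pitch 75 mm, along their y axes) on a dark wooden strip 316 x 90 x 12 mm with 24 mm high end cheeks; fixed. Round pocket 60 mm wide, 4 mm deep in its top. Origin: centre of its underside, 12 mm above the bench; pocket floor at z = 10 mm, rim at 14 mm
- disc_cutter: square steel disc cutter, 98 x 98 x 50 mm: two plates with a slot between and four holes of graded size in the top; fixed at one end or the other of the row, its centre 112 mm from the end pocket beside it. Origin: centre of its underside. At the row's other end stands a steel dapping block, a 56 mm cube with round hollows
- oil_bottle: small amber glass bottle with black cap, 36 mm in diameter and 85 mm high, loose, standing among the punches, to be left standing; origin at the centre of its underside, z up
Mind the look-alikes: they are no part of the job. What is shaped like the punch40 but green, pink or yellow is not meant.

How it is judged:
By the outcome, as a careful person would: the job done as asked, in the order asked, and still so for the second after the job is handed in, with the robot touching nothing.
It also fails if it takes over 99 s, if anything falls off the work surface, if the arm or the gripper's body presses on something with over 40 N, if the wrist force passes 120 N, or if a joint passes its speed limit or range.

### The arm

A 6-joint arm with a two-finger parallel gripper is mounted at the origin on the work surface. World frame = base frame: x ahead of the robot, y to its left, z up, the work surface at z = 0. Lengths are in m, angles in rad, forces in N, time in s.
With the tool pointing down it reaches from about 0.35 to 0.975 m from the base axis. Payload 4.9 kg.
Tool frame: the origin (TCP) lies between the finger pads; the fingertips stand 14 mm ahead of it and the grasp point (between the pads) lies 5 mm behind it (manip.finger_overhang is the distance from the TCP to the fingertips, in m); z points along the fingers, y is the line along which they close (so a half turn about z gives the same grasp; the last joint's range is limited). The gripper opens to 85 mm and grips with 20 to 120 N. Pads are 22 mm wide; open, the fingers measure 114 mm over their backs; the gripper's body (76 mm by 85 mm) begins 54 mm behind the grasp point. The pads swing forward as they close: fully open they stand 13 mm farther back than shut.
Start: joints at [-1.289, 0.053, 1.613, -0, 1.476, -0.119], TCP at [0.244, -0.575, 0.245] pointing down, gripper open.
Joint ranges: [-3.01, 3.01], [-1.01, 2.22], [0.06, 2.58], [-1.02, 4.17], [0.09, 2.62], [-3.14, 3.14]. Speed limits (rad/s): [2.57, 2.57, 3.14, 3.14, 3.14, 3.14].

### API

Orientations are given as a unit quaternion [w, x, y, z].
In Python, from plant import manip, grab_frame gives the robot as it stands.
- The arm moves only by the tool servo_tool, never from a script. Its argument "deltas" is a list that holds one entry, the list of rows, each a list of 5 numbers: the opening in per cent of the stroke, from 0 (shut) to 100 (fully open), then the shift along the world's x, y, z in m, then the turn about the world's z in degrees. A call has exactly 8 rows; each row shifts and turns the commanded pose from where the row before left it; what a row does not reach is not made up. A row lasts 1/10 s, in which the tool goes at most 50 mm and 8.59 degrees, less where a joint would pass 70% of its speed; a pose out of reach is approached as far as the arm can. A call is refused whole if a number of a shift passes 0.05 or a number of a turn 8.59, either way. A call with a gripper value outside its range is refused whole. The fingers move at their own pace and stop on an object; the grip force is fixed at half the most. Time passes only in rows, so rows that do not move let the fingers close, or fill a call up. It gives the time, the measured TCP pose, the force, the opening and the grip force at its end, in the units of the state.
- manip.state(): the state, without advancing time (a new reading comes with each control period).
- grab_frame(name): name is "scene" or "top" or "wrist"; returns a dict with "pixels" (400x640x3 uint8, red, green, blue), "z_map" (400x640 float32, m along the optical axis (not along the pixel's ray), 0 where there is no reading), "fx", "fy", "cx", "cy" (pixels), "rvec" (rotation vector, rad) and "tvec" (3), from world to camera coordinates, as OpenCV has them; the wrist camera has in their place "T_tool_cam" (4x4, takes a point from camera to tool coordinates, whose origin is the TCP and whose axes are the flange's). Camera axes: x right, y down, z forward; pixel columns grow to the right and rows downward; lengths in m; the calibration is good to about 2 mm. The wrist camera is an equidistant fisheye: a pixel r from the principal point sees the ray r / f radians off the axis. A picture is of the moment at which its call begins: read the wrist's pose just before it.
- manip.job_done(): hands the job in; it is judged then, once.
The state is a dict: "time": time; "joint_pos": joint angles; "joint_vel": joint speeds; "joint_efforts": joint torques, N m; "tool_pos": TCP position; "tool_rot": TCP orientation; "contact_force": force on the tool from outside, world axes, zero at the start; "ft_torque": the same for the moment, N m; "gripper_width": opening from 0.0 (shut) to 1.0 (fully open); "grasp_force": force on a finger pad.
Only numpy, scipy, OpenCV 4.12 (cv2) and the standard library are available. Lean on these libraries where they do the work, as an engineer would, in place of code of your own. Each camera call takes 0.05 s, during which the arm holds its last target. There are 200 camera calls.

## Working session

There is one attempt and no reset: what is moved stays moved. The work goes in short steps, Python scripts to look and compute and a tool call to move; the robot and the scene stay as the last step left them, time stands still between calls to the robot, and variables do not carry over. Pictures are saved under pics/ and viewed, at most 14 in all, crops included, and the job is handed in when it is done.

Besides the shell and the picture viewer there is one more tool, called after "Request:" in YAML: its name, and indented under it one key for each argument. servo_tool: Moves the arm, as the interface text tells. Its arguments: {"type":"object","properties":{"deltas":{"type":"array"}},"required":["deltas"]}

```bash
mkdir -p pics; cat > h.py <<'E'
import numpy as np, cv2
from plant import manip, grab_frame
def save(name, fn, crop=None, s=1):
    f=grab_frame(name); np.savez(''+name+'.npz',**f)
    im=f['pixels'][...,::-1]
    cv2.imwrite('pics/'+fn,im); return f
def world(f,u,v,z=None):
    R=cv2.Rodrigues(np.array(f['rvec'],float))[0]; t=np.array(f['tvec'],float).ravel()
    r=np.array([(u-f['cx'])/f['fx'],(v-f['cy'])/f['fy'],1.0])
    o=-R.T@t; d=R.T@r
    k=f['z_map'][int(v),int(u)] if z is None else (z-o[2])/d[2]
    return o+k*d
E
python3 - <<'E'
from h import *
save('top','top1.png'); save('scene','scene1.png'); s=manip.state(); print(s['time'],s['tool_pos'],s['tool_rot'],s['gripper_width'])
E
```

```text
0.1 [ 0.24369588 -0.57496104  0.24419486] [-9.08469655e-04  9.79987305e-01  1.99057915e-01 -6.01254476e-05] 0.9976036316431434
```

View pics/top1.png

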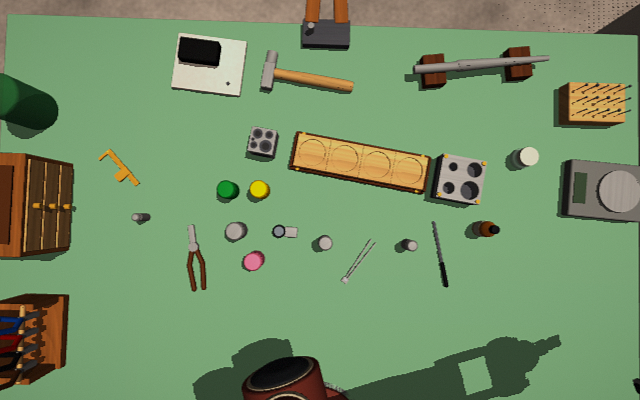

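View pics/scene1.png

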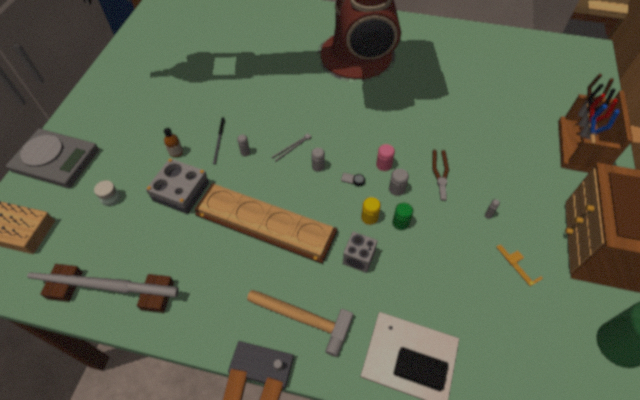

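The top view shows grey cylinders at (235,231), (325,243), (410,245) and (140,217). The look-alikes are green (228,189), yellow (259,189), pink (253,261) and a loupe (285,231). The big four-hole cutter is at (460,180) on the right, the dapping block at (262,141), and the bottle at (487,230). I'll measure them and check a close crop.

```bash
python3 - <<'E'
from h import *
f=dict(np.load('top.npz'))
R=cv2.Rodrigues(np.array(f['rvec'],float))[0]; t=f['tvec'].ravel(); print('cam',-R.T@t)
v,u=np.mgrid[:400,:640]; z=f['z_map']
P=np.stack([(u-f['cx'])/f['fx']*z,(v-f['cy'])/f['fy']*z,z],-1); W=(P-t)@R
np.save('W.npy',W)
for n,(a,b) in dict(p40=(235,231),p32=(325,243),p25=(410,245),p18=(138,217),loupe=(280,231),bottle=(493,229),green=(228,189)).items():
    w=W[b-16:b+17,a-16:a+17]; m=(w[...,2]>.05)&(w[...,2]<.07)
    for zt in [(.045,.075)]:
        q=w[(w[...,2]>zt[0])&(w[...,2]<zt[1])]
        if len(q): c,r=cv2.minEnclosingCircle(q[:,:2].astype(np.float32)*1000); print(n,len(q),np.median(q,0).round(3),np.round(c,0),round(2*r), 'area dia')
    print('  zmax',w[...,2].max().round(3))
for n,p in dict(cutter=(462,180),dap=(262,133),pa=(408,170),pb=(377,164),pc=(345,158),pd=(314,152)).items(): print(n,W[p[1],p[0]].round(3))
im=f['pixels'][...,::-1]
a=cv2.resize(im[120:285,110:310],None,fx=3.5,fy=3.5,interpolation=3)
b=cv2.resize(im[120:285,300:520],None,fx=3.5,fy=3.5,interpolation=3)
cv2.imwrite('pics/c1.png',a); cv2.imwrite('pics/c2.png',b)
E
```

```text
cam [0.49296037 0.01746003 0.88908162]
p40 270 [0.456 0.187 0.058] [456. 189.] 40 area dia
  zmax 0.889
p32 167 [ 0.435 -0.009  0.059] [435. -10.] 31 area dia
  zmax 0.889
p25 105 [ 0.435 -0.198  0.058] [ 435. -199.] 25 area dia
  zmax 0.889
p18 67 [0.48  0.4   0.056] [481. 402.] 19 area dia
  zmax 0.889
  zmax 0.889
bottle 168 [ 0.476 -0.361  0.058] [ 476. -367.] 35 area dia
  zmax 0.889
green 272 [0.546 0.209 0.058] [547. 210.] 40 area dia
  zmax 0.889
cutter [ 0.582 -0.313  0.046]
dap [0.672 0.134 0.054]
pa [ 0.604 -0.198  0.02 ]
pb [ 0.616 -0.126  0.021]
pc [ 0.627 -0.052  0.024]
pd [0.639 0.018 0.022]
```

View pics/c1.png

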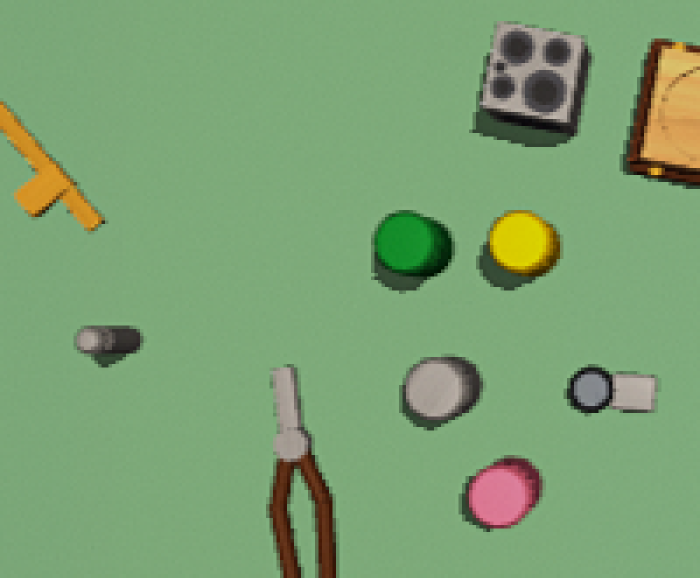

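View pics/c2.png

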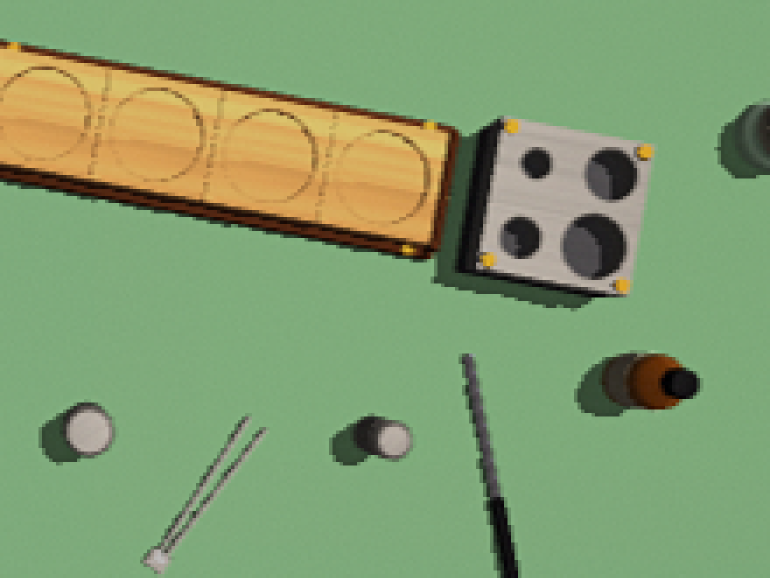

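Crops confirm the choice: the 40 mm punch is at c1 (436,389), the 18 mm at c1 (90,340), the 32 mm at c2 (90,430) and the 25 mm at c2 (393,440). All are bare grey with the right diameters and heights. The cutter is beside the right-hand end pocket (pocket_a), whose circle is centred at c2 (383,178).

```bash
python3 - <<'E'
from h import *
f=dict(np.load('top.npz'))
pk=np.array([world(f,300+a/3.5,120+b/3.5,.026)[:2] for a,b in [(383,178),(270,156),(157,134),(44,113)]])
i=np.arange(4)-1.5; d=(i[:,None]*(pk-pk.mean(0))).sum(0)/5
print('pitch',np.hypot(*d),'row angle',np.degrees(np.arctan2(d[1],d[0])))
d*=.075/np.hypot(*d)
print((pk.mean(0)+i[:,None]*d).round(4), pk.round(4))
c=world(f,300+558/3.5,120+207/3.5,.05); print('cutter',c.round(3), np.hypot(*(c[:2]-pk[0])))
for n,(x0,x,y) in dict(p40=(110,436,389),p18=(110,90,340),p32=(300,90,430),p25=(300,393,440),pink=(110,498,497)).items(): print(n,world(f,x0+x/3.5,120+y/3.5,.06).round(4))
E
```

```text
pitch 0.07480712353721465 row angle 80.77340489686412
[[ 0.6015 -0.2001]
 [ 0.6135 -0.126 ]
 [ 0.6256 -0.052 ]
 [ 0.6376  0.022 ]] [[ 0.6014 -0.1998]
 [ 0.6136 -0.1259]
 [ 0.6258 -0.052 ]
 [ 0.6373  0.0217]]
cutter [ 0.583 -0.305  0.05 ] 0.1070472728857877
p40 [0.4556 0.185  0.06  ]
p18 [0.4801 0.3979 0.06  ]
p32 [ 0.4355 -0.0124  0.06  ]
p25 [ 0.4342 -0.2005  0.06  ]
pink [0.3904 0.1446 0.06  ]
```

Request:
servo_tool:
  deltas:
    - [[100,0.013,0.047,0,3.6],[100,0.013,0.047,0,3.6],[100,0.013,0.047,0,3.6],[100,0.013,0.047,0,3.6],[100,0.013,0.047,0,3.6],[100,0.013,0.047,0,3.6],[100,0.013,0.047,0,3.6],[100,0.013,0.047,0,3.6]]

```text
time: 0.9
tool_pos: [0.3477, -0.1975, 0.2449]
tool_rot: [-0.0, 0.899, 0.437, 0.0]
contact_force: [1.1, 0.4, 0.5]
gripper_width: 0.998
grasp_force: 0.0
```

Request:
servo_tool:
  deltas:
    - [[100,0.013,0.047,0,3.6],[100,0.013,0.047,0,3.6],[100,0.013,0.047,0,3.6],[100,0.013,0.047,0,3.6],[100,0.013,0.047,0,3.6],[100,0.013,0.047,0,3.6],[100,0.013,0.047,0,3.6],[100,0,0,0,0]]

```text
time: 1.7
tool_pos: [0.4386, 0.1342, 0.2447]
tool_rot: [-0.001, 0.78, 0.626, -0.0]
contact_force: [0.4, -0.2, 0.2]
gripper_width: 0.999
grasp_force: 0.0
```

```bash
cat >> h.py <<'E'
def tool():
    s=manip.state(); w,x,y,z=s['tool_rot']
    from scipy.spatial.transform import Rotation as Ro
    R=Ro.from_quat([x,y,z,w]).as_matrix(); return np.array(s['tool_pos']),R,s
def where():
    p,R,s=tool(); print('t',round(s['time'],2),'tcp',p.round(4),'close',np.degrees(np.arctan2(R[1,1],R[0,1])).round(1),'w',round(s['gripper_width'],3),'F',np.round(s['contact_force'],1),'g',round(s['grasp_force'],1),'q',np.round(s['joint_pos'],2))
def wristW():
    p,R,s=tool(); f=grab_frame('wrist'); T=np.array(f['T_tool_cam'])
    v,u=np.mgrid[:400,:640]; dx=(u-f['cx'])/f['fx']; dy=(v-f['cy'])/f['fy']; th=np.hypot(dx,dy)+1e-9
    k=np.tan(np.minimum(th,1.5))/th; z=f['z_map']
    P=np.stack([dx*k*z,dy*k*z,z],-1)@T[:3,:3].T+T[:3,3]
    return f,P@R.T+p,z>0
def tops(W,ok,lo=.05,hi=.066):
    m=(ok&(W[...,2]>lo)&(W[...,2]<hi)).astype(np.uint8)
    n,l,st,_=cv2.connectedComponentsWithStats(m)
    for i in range(1,n):
        if st[i,4]>40:
            q=W[l==i]; c,r=cv2.minEnclosingCircle(q[:,:2].astype(np.float32)*1000); 
            if r<60: print('top',np.round(c,1),'d',round(2*r,1),'z',np.median(q[:,2]).round(3),'n',len(q))
E
python3 - <<'E'
from h import *
where(); f,W,ok=wristW(); cv2.imwrite('pics/w1.png',f['pixels'][...,::-1]); tops(W,ok)
E
```

```text
t 1.7 tcp [0.4386 0.1342 0.2447] close -12.5 w 0.999 F [ 0.4 -0.2  0.2] g 0.0 q [ 0.13 -0.36  1.98  0.    1.52  0.35]
top [546.8 210.2] d 40.7 z 0.059 n 1101
top [456.1 188.7] d 40.4 z 0.059 n 1156
top [655.5 134.7] d 77.2 z 0.056 n 1882
top [548.8 139.3] d 40.7 z 0.059 n 1018
top [390.8 147.1] d 40.8 z 0.059 n 1072
top [27.1 30.5] d 111.4 z 0.058 n 485
top [435.7  -8.9] d 32.0 z 0.059 n 474
top [ 626.8 -298.9] d 67.0 z 0.051 n 91
top [ 598.8 -293. ] d 51.9 z 0.05 n 66
```

View pics/w1.png

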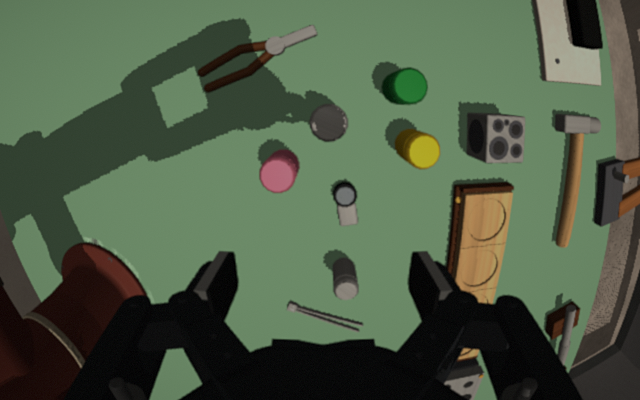

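The wrist view shows the 40 mm punch at (329,122), bare grey, d 40.4 at (0.456,0.189), with the green, yellow and pink ones around it. Moving above it.

Request:
servo_tool:
  deltas:
    - [[100,0.006,0.018,-0.03,1.1],[100,0.006,0.018,-0.03,1.1],[100,0.006,0.018,-0.03,1.1],[100,0,0,-0.03,0],[100,0,0,0,0],[100,0,0,0,0],[100,0,0,0,0],[100,0,0,0,0]]

```text
time: 2.55
tool_pos: [0.4582, 0.1833, 0.1276]
tool_rot: [0.001, 0.765, 0.644, 0.002]
contact_force: [0.5, 0.4, -0.7]
gripper_width: 1.003
grasp_force: 0.0
```

```bash
python3 - <<'E'
from h import *
where(); f,W,ok=wristW(); tops(W,ok)
E
```

```text
t 2.55 tcp [0.4582 0.1833 0.1276] close -9.8 w 1.003 F [ 0.5  0.4 -0.7] g 0.0 q [ 0.23 -0.17  2.03 -0.    1.28  0.4 ]
top [546.3 210.5] d 40.4 z 0.059 n 2369
top [456.2 188.7] d 40.5 z 0.059 n 2493
top [655.7 135.4] d 76.8 z 0.056 n 2737
top [549.4 140.2] d 40.4 z 0.059 n 1594
top [392.4 147.4] d 39.9 z 0.059 n 1328
```

Request:
servo_tool:
  deltas:
    - [[100,-0.002,0.005,-0.02,0],[100,0,0,-0.03,0],[100,0,0,-0.03,0],[100,0,0,-0.012,0],[100,0,0,0,0],[100,0,0,0,0],[100,0,0,0,0],[100,0,0,0,0]]

```text
time: 3.4
tool_pos: [0.4562, 0.1889, 0.035]
tool_rot: [0.001, 0.765, 0.645, 0.001]
contact_force: [-0.7, -0.4, -0.3]
gripper_width: 1.003
grasp_force: 0.0
```

```bash
python3 - <<'E'
from h import *
where()
E
```

```text
t 3.4 tcp [0.4562 0.1889 0.035 ] close -9.7 w 1.003 F [-0.7 -0.4 -0.3] g 0.0 q [ 0.24 -0.03  2.07  0.    1.09  0.41]
```

Request:
servo_tool:
  deltas:
    - [[0,0,0,0,0],[0,0,0,0,0],[0,0,0,0,0],[0,0,0,0,0],[0,0,0,0,0],[0,0,0,0,0],[0,0,0,0,0],[0,0,0,0,0]]

```text
time: 4.2
tool_pos: [0.4556, 0.1886, 0.0339]
tool_rot: [0.001, 0.765, 0.645, 0.001]
contact_force: [1.9, -1.4, 4.5]
gripper_width: 0.459
grasp_force: 60.5
```

Request:
servo_tool:
  deltas:
    - [[0,0,0,0.02,0],[0,0,0,0.03,0],[0,0,0,0.035,0],[0,0,0,0.035,0],[0,0.01,-0.02,0.03,0],[0,0.012,-0.033,0,0],[0,0.014,-0.037,0,0],[0,0.014,-0.037,0,0]]

```text
time: 5.0
tool_pos: [0.5027, 0.0608, 0.1801]
tool_rot: [-0.002, 0.764, 0.645, -0.002]
contact_force: [0.6, 0.5, -5.2]
gripper_width: 0.456
grasp_force: 62.3
```

Request:
servo_tool:
  deltas:
    - [[0,0.014,-0.037,0,0],[0,0.014,-0.037,0,0],[0,0.014,-0.037,0,0],[0,0.014,-0.037,0,0],[0,0.014,-0.037,0,0],[0,0.013,-0.037,0,0],[0,0.01,-0.025,0,0],[0,0.003,-0.013,0,0]]

```text
time: 5.8
tool_pos: [0.5993, -0.1996, 0.1794]
tool_rot: [-0.003, 0.765, 0.644, -0.001]
contact_force: [0.6, 1.2, -5.9]
gripper_width: 0.454
grasp_force: 62.4
```

Request:
servo_tool:
  deltas:
    - [[0,0,0,-0.02,0],[0,0,0,-0.03,0],[0,0,0,-0.03,0],[0,0,0,-0.015,0],[0,0,0,0,0],[0,0,0,0,0],[0,0,0,0,0],[0,0,0,0,0]]

```text
time: 6.6
tool_pos: [0.6022, -0.1989, 0.0907]
tool_rot: [0.002, 0.765, 0.645, 0.001]
contact_force: [0.2, -0.2, -5.7]
gripper_width: 0.454
grasp_force: 62.1
```

```bash
python3 - <<'E'
from h import *
where(); f,W,ok=wristW(); np.savez('w.npz',W=W,ok=ok,px=f['pixels']); 
im=f['pixels'][...,::-1]; cv2.imwrite('pics/w2.png',im)
E
```

```text
t 6.6 tcp [ 0.6022 -0.1989  0.0907] close -9.7 w 0.454 F [ 0.2 -0.2 -5.7] g 62.1 q [-0.44  0.21  1.71  0.    1.22 -0.27]
```

View pics/w2.png

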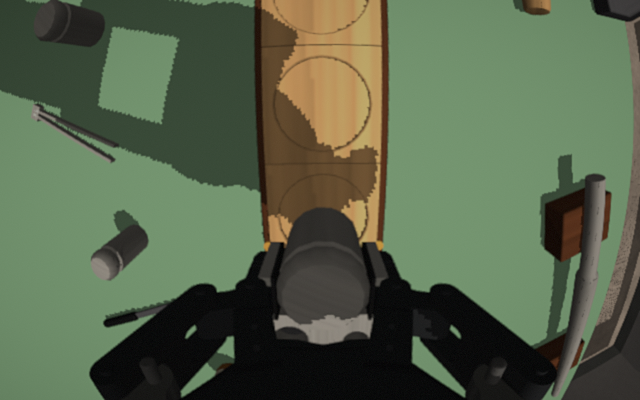

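The wrist view shows the held 40 mm punch over pocket_a. Pocket_b's circle has its edges at (274,104), (370,104), (322,56) and (322,151). I'll check the pocket position from those.

```bash
python3 - <<'E'
from h import *
d=np.load('w.npz'); W=d['W']
e=np.array([W[b,a] for a,b in [(274,104),(370,104),(322,56),(322,151)]]); print(e.round(4)); c=(e[0]+e[1]+e[2]+e[3])/4
print('b',c.round(4)); t=np.radians(80.77); print('a',c[:2]-.075*np.array([np.cos(t),np.sin(t)]))
print('wid',np.linalg.norm(e[0]-e[1]),np.linalg.norm(e[2]-e[3]))
# strip edges at row 104 and held punch bottom
print(W[104,250:400:6,2].round(3)); print(W[215:320:8,322].round(3))
E
```

```text
[[ 0.5854 -0.1187  0.0247]
 [ 0.6442 -0.1288  0.0253]
 [ 0.6199 -0.0942  0.0244]
 [ 0.6097 -0.1537  0.0233]]
b [ 0.6148 -0.1239  0.0245]
a [ 0.60278106 -0.19789651]
wid 0.059720286047091974 0.060375494103475195
[ 0.     0.01   0.025  0.026  0.025  0.022  0.022  0.021  0.022  0.022
  0.022  0.023  0.023  0.023  0.021  0.022  0.022  0.022  0.022  0.022
  0.025  0.026  0.011  0.011 -0.001]
[[ 0.605 -0.179  0.07 ]
 [ 0.605 -0.18   0.08 ]
 [ 0.605 -0.179  0.091]
 [ 0.605 -0.18   0.097]
 [ 0.605 -0.179  0.106]
 [ 0.605 -0.18   0.112]
 [ 0.605 -0.182  0.115]
 [ 0.604 -0.185  0.116]
 [ 0.604 -0.189  0.116]
 [ 0.603 -0.192  0.116]
 [ 0.602 -0.196  0.116]
 [ 0.602 -0.199  0.118]
 [ 0.601 -0.205  0.115]
 [ 0.6   -0.209  0.116]]
```

Request:
servo_tool:
  deltas:
    - [[0,0,0,-0.01,0],[0,0,0.001,-0.01,0],[0,0,0,-0.006,0],[0,0,0,-0.003,0],[0,0,0,-0.002,0],[0,0,0,-0.001,0],[0,0,0,0,0],[0,0,0,0,0]]

```text
time: 7.45
tool_pos: [0.6011, -0.1976, 0.0567]
tool_rot: [0.0, 0.765, 0.645, 0.0]
contact_force: [0.4, 1.0, -5.6]
gripper_width: 0.454
grasp_force: 62.1
```

Request:
servo_tool:
  deltas:
    - [[0,0,0,0,0],[0,0,0,-0.001,0],[0,0,0,0,0],[0,0,0,0,0],[0,0,0,-0.001,0],[0,0,0,0,0],[0,0,0,0,0],[0,0,0,0,0]]

```text
time: 8.25
tool_pos: [0.6012, -0.1976, 0.0559]
tool_rot: [0.0, 0.765, 0.645, 0.0]
contact_force: [-3.5, 1.8, 6.3]
gripper_width: 0.454
grasp_force: 63.2
```

```bash
python3 - <<'E'
from h import *
where(); f,W,ok=wristW(); tops(W,ok,.07,.13)
where()
E
```

```text
t 8.25 tcp [ 0.6012 -0.1976  0.0559] close -9.7 w 0.454 F [-3.5  1.8  6.3] g 63.2 q [-0.44  0.25  1.73 -0.    1.16 -0.27]
top [ 577.1 -183.5] d 4.5 z 0.128 n 56
top [ 628.9 -192.4] d 5.0 z 0.129 n 62
t 8.3 tcp [ 0.6013 -0.1976  0.056 ] close -9.7 w 0.45 F [-4.6  1.   5.6] g 63.2 q [-0.44  0.25  1.73 -0.    1.16 -0.27]
```

In contact, with about 12 N change in force. Releasing and rising.

Request:
servo_tool:
  deltas:
    - [[55,0,0,0,0],[65,0,0,0,0],[80,0,0,0,0],[90,0,0,0,0],[90,0,0,0,0],[90,0,0,0.02,0],[90,0,0,0.04,0],[90,0,0,0.045,0]]

```text
time: 9.1
tool_pos: [0.5996, -0.1969, 0.1583]
tool_rot: [-0.002, 0.765, 0.645, -0.001]
contact_force: [-0.0, -0.3, 0.2]
gripper_width: 0.899
grasp_force: 0.0
```

Request:
servo_tool:
  deltas:
    - [[90,-0.01,0.02,0.03,0],[90,-0.032,0.034,0,0],[90,-0.032,0.036,0,0],[90,-0.032,0.036,0,0],[90,-0.032,0.036,0,0],[90,-0.028,0.026,0,0],[90,0,0,0,0],[90,0,0,0,0]]

```text
time: 9.9
tool_pos: [0.4347, -0.0091, 0.1896]
tool_rot: [0.001, 0.764, 0.645, 0.0]
contact_force: [0.3, 0.0, -0.3]
gripper_width: 0.902
grasp_force: 0.0
```

```bash
python3 - <<'E'
from h import *
where(); f,W,ok=wristW(); tops(W,ok); tops(W,ok,.074,.09)
E
```

```text
t 9.9 tcp [ 0.4347 -0.0091  0.1896] close -9.7 w 0.902 F [ 0.3  0.  -0.3] g 0.0 q [-0.19 -0.39  2.1  -0.    1.43 -0.02]
top [548.9 138.4] d 40.4 z 0.059 n 1132
top [656.3 133.3] d 77.2 z 0.056 n 1960
top [390.8 146.3] d 40.5 z 0.059 n 1550
top [435.  -10.2] d 32.9 z 0.059 n 988
top [ 599.8 -296.8] d 49.9 z 0.05 n 60
top [ 581.2 -312.5] d 32.9 z 0.05 n 41
```

Request:
servo_tool:
  deltas:
    - [[90,0,-0.001,-0.03,0],[90,0,0,-0.045,0],[90,0,0,-0.045,0],[90,0,0,-0.025,0],[90,0,0,-0.01,0],[90,0,0,0,0],[0,0,0,0,0],[0,0,0,0,0]]

```text
time: 10.75
tool_pos: [0.4368, -0.011, 0.0364]
tool_rot: [0.002, 0.765, 0.644, 0.001]
contact_force: [-0.4, -0.2, 0.4]
gripper_width: 0.58
grasp_force: 0.0
```

Request:
servo_tool:
  deltas:
    - [[0,0,0,0,0],[0,0,0,0,0],[0,0,0,0,0],[0,0,0,0,0],[0,0,0,0,0],[0,0,0,0,0],[0,0,0,0,0],[0,0,0,0,0]]

```text
time: 11.55
tool_pos: [0.4361, -0.0107, 0.0361]
tool_rot: [0.001, 0.765, 0.645, 0.001]
contact_force: [-2.3, -0.1, 5.7]
gripper_width: 0.358
grasp_force: 59.2
```

```bash
python3 - <<'E'
from h import *
where(); f=grab_frame('top'); R=cv2.Rodrigues(np.array(f['rvec'],float))[0]; t=np.array(f['tvec']).ravel()
v,u=np.mgrid[:400,:640]; z=f['z_map']; P=np.stack([(u-f['cx'])/f['fx']*z,(v-f['cy'])/f['fy']*z,z],-1); W=(P-t)@R
tops(W,z>0,.07,.09); cv2.imwrite('pics/t2.png',cv2.resize(f['pixels'][120:285,200:500,::-1],None,fx=2.6,fy=2.6,interpolation=3))
E
```

```text
t 11.55 tcp [ 0.4361 -0.0107  0.0361] close -9.7 w 0.358 F [-2.3 -0.1  5.7] g 59.2 q [-0.2  -0.18  2.21 -0.    1.11 -0.03]
top [716.2 650.7] d 87.9 z 0.081 n 298
top [ 601.6 -197.2] d 40.0 z 0.081 n 279
top [ 476.2 -368.6] d 19.6 z 0.084 n 79
top [297.4 621. ] d 86.4 z 0.08 n 136
top [271.6 598. ] d 14.4 z 0.08 n 45
top [239.3 598.2] d 17.6 z 0.08 n 50
top [203.8 599. ] d 15.6 z 0.079 n 50
top [170.2 597.4] d 14.9 z 0.079 n 52
top [146.7 595.6] d 36.5 z 0.08 n 87
```

View pics/t2.png

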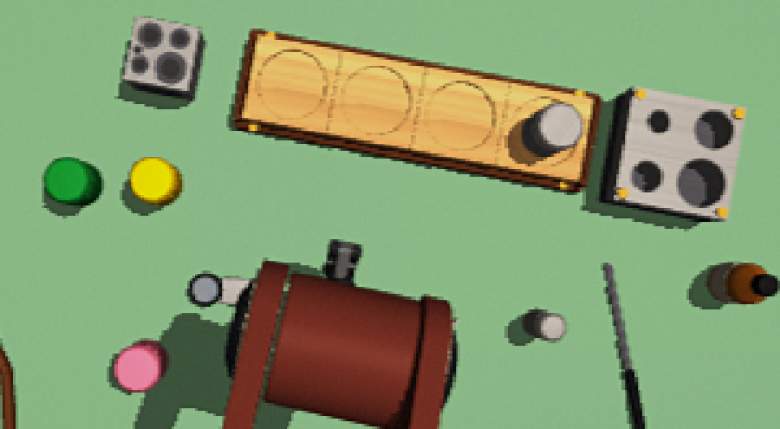

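Punch40 stands in pocket_a at crop (555,135), measured (0.6016,-0.1972). Carrying punch32 to pocket_b.

Request:
servo_tool:
  deltas:
    - [[0,0,0,0.02,0],[0,0,0,0.035,0],[0,0,0,0.04,0],[0,0.01,-0.006,0.035,0],[0,0.025,-0.016,0.015,0],[0,0.028,-0.018,0,0],[0,0.028,-0.018,0,0],[0,0.028,-0.018,0,0]]

```text
time: 12.4
tool_pos: [0.5543, -0.0869, 0.1788]
tool_rot: [-0.0, 0.765, 0.645, -0.0]
contact_force: [-0.4, -0.1, -2.7]
gripper_width: 0.36
grasp_force: 60.5
```

Request:
servo_tool:
  deltas:
    - [[0,0.028,-0.018,0,0],[0,0.02,-0.013,0,0],[0,0.011,-0.007,-0.02,0],[0,0,0,-0.03,0],[0,0,0,-0.03,0],[0,0,0,-0.015,0],[0,0,0,0,0],[0,0,0,0,0]]

```text
time: 13.2
tool_pos: [0.6131, -0.1244, 0.0849]
tool_rot: [0.0, 0.765, 0.645, 0.0]
contact_force: [1.2, 0.1, -2.5]
gripper_width: 0.364
grasp_force: 60.5
```

```bash
python3 - <<'E'
from h import *
where(); f,W,ok=wristW(); tops(W,ok,.108,.118); tops(W,ok,.075,.1); tops(W,ok)
E
```

```text
t 13.2 tcp [ 0.6131 -0.1244  0.0849] close -9.7 w 0.364 F [ 1.2  0.1 -2.5] g 60.5 q [-0.32  0.2   1.73  0.    1.21 -0.15]
top [ 613.4 -123.7] d 25.5 z 0.108 n 1019
top [ 591.4 -120.4] d 26.9 z 0.112 n 606
top [ 633.6 -127.2] d 27.2 z 0.111 n 590
top [ 580.7 -112.5] d 7.4 z 0.116 n 103
top [ 647.7 -124.1] d 7.7 z 0.116 n 110
top [ 614.2 -118.4] d 58.4 z 0.089 n 2865
top [ 603.7 -180.3] d 19.1 z 0.077 n 131
top [ 613.8 -120.4] d 31.1 z 0.059 n 548
top [ 602.3 -193.8] d 38.9 z 0.06 n 725
top [ 433.9 -190.5] d 17.8 z 0.055 n 115
```

Request:
servo_tool:
  deltas:
    - [[0,0.001,0,-0.01,0],[0,0,0,-0.008,0],[0,0,0,-0.004,0],[0,0,0,-0.002,0],[0,0,0,-0.001,0],[0,0,0,0,0],[0,0,0,-0.001,0],[0,0,0,0,0]]

```text
time: 14.05
tool_pos: [0.6139, -0.1245, 0.0585]
tool_rot: [0.0, 0.765, 0.645, 0.0]
contact_force: [-0.8, -0.2, -3.8]
gripper_width: 0.361
grasp_force: 60.5
```

```bash
python3 - <<'E'
from h import *
where()
E
```

```text
t 14.05 tcp [ 0.6139 -0.1245  0.0585] close -9.7 w 0.361 F [-0.8 -0.2 -3.8] g 60.5 q [-0.32  0.24  1.74  0.    1.16 -0.15]
```

Request:
servo_tool:
  deltas:
    - [[0,0,0,-0.001,0],[0,0,0,0,0],[0,0,0,0,0],[0,0,0,0,0],[0,0,0,0,0],[0,0,0,0,0],[0,0,0,0,0],[0,0,0,0,0]]

```text
time: 14.85
tool_pos: [0.6141, -0.1245, 0.0582]
tool_rot: [0.0, 0.765, 0.645, 0.0]
contact_force: [-4.7, 1.0, 5.8]
gripper_width: 0.361
grasp_force: 60.8
```

Contact. Releasing, then heading above punch25.

Request:
servo_tool:
  deltas:
    - [[45,0,0,0,0],[55,0,0,0,0],[65,0,0,0,0],[75,0,0,0,0],[80,0,0,0,0],[80,0,0,0.02,0],[80,0,0,0.04,0],[80,0,0,0.045,0]]

```text
time: 15.65
tool_pos: [0.6125, -0.124, 0.1613]
tool_rot: [-0.002, 0.765, 0.645, -0.001]
contact_force: [1.3, 0.9, 0.5]
gripper_width: 0.797
grasp_force: 0.0
```

Request:
servo_tool:
  deltas:
    - [[80,-0.015,-0.006,0.025,0],[80,-0.035,-0.014,0,0],[80,-0.04,-0.017,0,0],[80,-0.04,-0.017,0,0],[80,-0.035,-0.014,0,0],[80,-0.014,-0.007,0,0],[80,0,0,0,0],[80,0,0,0,0]]

```text
time: 16.45
tool_pos: [0.4356, -0.1995, 0.1877]
tool_rot: [0.0, 0.765, 0.644, 0.0]
contact_force: [0.3, 0.1, 0.5]
gripper_width: 0.802
grasp_force: 0.0
```

```bash
python3 - <<'E'
from h import *
where(); f,W,ok=wristW(); tops(W,ok); tops(W,ok,.074,.09)
E
```

```text
t 16.45 tcp [ 0.4356 -0.1995  0.1877] close -9.8 w 0.802 F [0.3 0.1 0.5] g 0.0 q [-0.59 -0.27  2.01  0.    1.4  -0.42]
top [ 610.1 -123.9] d 31.1 z 0.059 n 280
top [ 597.6 -195.3] d 40.0 z 0.058 n 341
top [ 434.6 -199.7] d 26.0 z 0.059 n 618
top [ 626.1 -281.4] d 36.0 z 0.051 n 162
top [ 574.6 -286.2] d 85.6 z 0.05 n 728
top [ 626.  -324.2] d 23.3 z 0.05 n 69
top [ 541.4 -305.6] d 26.7 z 0.051 n 98
top [ 576.4 -338.6] d 26.9 z 0.05 n 72
top [ 623.6 -350.8] d 24.3 z 0.051 n 67
top [ 474.8 -367.3] d 34.4 z 0.058 n 474
top [ 613.5 -123.5] d 32.7 z 0.081 n 846
top [ 600.6 -197. ] d 40.1 z 0.081 n 1250
top [ 473.2 -364.9] d 16.3 z 0.08 n 115
```

Request:
servo_tool:
  deltas:
    - [[80,-0.001,0,-0.03,0],[80,0,0,-0.045,0],[80,0,0,-0.045,0],[80,0,0,-0.022,0],[80,0,0,-0.01,0],[80,0,0,0,0],[0,0,0,0,0],[0,0,0,0,0]]

```text
time: 17.3
tool_pos: [0.4355, -0.2003, 0.0374]
tool_rot: [0.002, 0.764, 0.645, 0.001]
contact_force: [0.8, -0.6, 0.5]
gripper_width: 0.472
grasp_force: 0.0
```

Request:
servo_tool:
  deltas:
    - [[0,0,0,0,0],[0,0,0,0,0],[0,0,0,0,0],[0,0,0,0,0],[0,0,0,0,0],[0,0,0,0,0],[0,0,0,0,0],[0,0,0,0,0]]

```text
time: 18.1
tool_pos: [0.4351, -0.2002, 0.0372]
tool_rot: [0.001, 0.765, 0.644, 0.001]
contact_force: [-1.5, 1.4, 5.9]
gripper_width: 0.275
grasp_force: 58.8
```

Request:
servo_tool:
  deltas:
    - [[0,0,0,0.02,0],[0,0,0,0.035,0],[0,0,0,0.04,0],[0,0.011,0.009,0.035,0],[0,0.028,0.022,0.015,0],[0,0.03,0.0235,0,0],[0,0.03,0.0235,0,0],[0,0.03,0.0235,0,0]]

```text
time: 18.9
tool_pos: [0.5635, -0.0969, 0.1801]
tool_rot: [0.0, 0.765, 0.644, -0.0]
contact_force: [0.2, -0.5, -2.7]
gripper_width: 0.279
grasp_force: 59.4
```

Request:
servo_tool:
  deltas:
    - [[0,0.03,0.0235,0,0],[0,0.021,0.0165,0,0],[0,0.011,0.0085,-0.02,0],[0,0,0,-0.03,0],[0,0,0,-0.03,0],[0,0,0,-0.015,0],[0,0,0,0,0],[0,0,0,0,0]]

```text
time: 19.7
tool_pos: [0.6252, -0.0497, 0.086]
tool_rot: [0.0, 0.765, 0.644, 0.0]
contact_force: [-0.2, -0.2, -2.0]
gripper_width: 0.278
grasp_force: 59.4
```

```bash
python3 - <<'E'
from h import *
where(); f,W,ok=wristW(); tops(W,ok,.100,.118)
E
```

```text
t 19.7 tcp [ 0.6252 -0.0497  0.086 ] close -9.7 w 0.278 F [-0.2 -0.2 -2. ] g 59.4 q [-0.2   0.2   1.73  0.    1.21 -0.03]
top [626.6 -41. ] d 51.6 z 0.108 n 4031
top [596.2 -38.2] d 7.2 z 0.116 n 90
top [656.2 -48.6] d 7.1 z 0.116 n 95
```

Request:
servo_tool:
  deltas:
    - [[0,0,0,-0.01,0],[0,0,0,-0.008,0],[0,0,0,-0.004,0],[0,0,0,-0.002,0],[0,0,0,-0.001,0],[0,0,0,0,0],[0,0,0,-0.001,0],[0,0,0,0,0]]

```text
time: 20.55
tool_pos: [0.6249, -0.0495, 0.0595]
tool_rot: [0.0, 0.765, 0.645, 0.0]
contact_force: [-0.6, -0.1, -2.4]
gripper_width: 0.278
grasp_force: 59.4
```

Request:
servo_tool:
  deltas:
    - [[0,0,0,-0.001,0],[0,0,0,0,0],[0,0,0,0,0],[0,0,0,0,0],[0,0,0,0,0],[0,0,0,0,0],[0,0,0,0,0],[0,0,0,0,0]]

```text
time: 21.35
tool_pos: [0.6251, -0.0495, 0.0592]
tool_rot: [0.0, 0.765, 0.645, 0.0]
contact_force: [-3.7, -0.0, 5.8]
gripper_width: 0.278
grasp_force: 60.0
```

Request:
servo_tool:
  deltas:
    - [[38,0,0,0,0],[48,0,0,0,0],[60,0,0,0,0],[70,0,0,0,0],[75,0,0,0,0],[75,0,0,0.02,0],[75,0,0,0.04,0],[75,0,0,0.045,0]]

```text
time: 22.15
tool_pos: [0.6235, -0.0492, 0.1623]
tool_rot: [-0.002, 0.765, 0.645, -0.001]
contact_force: [0.8, 0.5, -0.0]
gripper_width: 0.75
grasp_force: 0.0
```

Request:
servo_tool:
  deltas:
    - [[75,-0.007,0.0215,0.025,0],[75,-0.0137,0.043,0,0],[75,-0.0137,0.043,0,0],[75,-0.0137,0.043,0,0],[75,-0.0137,0.043,0,0],[75,-0.0137,0.043,0,0],[75,-0.0137,0.043,0,0],[75,-0.0137,0.043,0,0]]

```text
time: 22.95
tool_pos: [0.5211, 0.2747, 0.1884]
tool_rot: [0.0, 0.765, 0.645, 0.0]
contact_force: [1.5, -0.1, 0.4]
gripper_width: 0.75
grasp_force: 0.0
```

Request:
servo_tool:
  deltas:
    - [[75,-0.0137,0.043,0,0],[75,-0.0137,0.043,0,0],[75,-0.01,0.03,0,0],[75,-0.004,0.012,0,0],[75,0,0,0,0],[75,0,0,0,0],[75,0,0,0,0],[75,0,0,0,0]]

```text
time: 23.75
tool_pos: [0.4812, 0.3998, 0.1883]
tool_rot: [0.0, 0.765, 0.644, -0.0]
contact_force: [-0.1, 0.5, 0.3]
gripper_width: 0.746
grasp_force: 0.0
```

```bash
python3 - <<'E'
from h import *
where(); f,W,ok=wristW(); tops(W,ok,.045,.066)
f=grab_frame('top'); R=cv2.Rodrigues(np.array(f['rvec'],float))[0]; t=np.array(f['tvec']).ravel()
v,u=np.mgrid[:400,:640]; z=f['z_map']; P=np.stack([(u-f['cx'])/f['fx']*z,(v-f['cy'])/f['fy']*z,z],-1); W=(P-t)@R
print(); tops(W[:,300:500],z[:,300:500]>0,.075,.09)
E
```

```text
t 23.75 tcp [0.4812 0.3998 0.1883] close -9.8 w 0.746 F [-0.1  0.5  0.3] g 0.0 q [ 0.57  0.09  1.67 -0.    1.38  0.75]
top [228.2 657.4] d 51.3 z 0.057 n 240
top [296.4 608.6] d 61.0 z 0.056 n 644
top [444.3 573.6] d 86.6 z 0.05 n 639
top [173.6 657.2] d 35.2 z 0.056 n 128
top [238.3 599. ] d 15.0 z 0.063 n 49
top [203.8 597.8] d 15.4 z 0.063 n 43
top [156.8 590.9] d 41.1 z 0.057 n 242
top [480.8 402.8] d 18.3 z 0.058 n 340
top [629.1 120. ] d 18.2 z 0.054 n 56

top [625.2 -48.6] d 24.6 z 0.08 n 104
top [ 614. -124.] d 32.0 z 0.081 n 172
top [ 601.5 -197.6] d 39.9 z 0.081 n 267
top [ 475.3 -369.1] d 18.9 z 0.085 n 73
```

Three punches now stand centred in pockets a, b and c. Grasping punch18 at (0.481,0.4025).

Request:
servo_tool:
  deltas:
    - [[75,0,0.0025,-0.03,0],[75,0,0,-0.045,0],[75,0,0,-0.045,0],[75,0,0,-0.022,0],[75,0,0,-0.01,0],[75,0,0,0,0],[0,0,0,0,0],[0,0,0,0,0]]

```text
time: 24.65
tool_pos: [0.4821, 0.4045, 0.0389]
tool_rot: [0.0, 0.765, 0.645, 0.002]
contact_force: [0.1, -0.3, -0.3]
gripper_width: 0.422
grasp_force: 0.0
```

Request:
servo_tool:
  deltas:
    - [[0,0,0,0,0],[0,0,0,0,0],[0,0,0,0,0],[0,0,0,0,0],[0,0,0,0,0],[0,0,0,0,0],[0,0,0,0,0],[0,0,0,0,0]]

```text
time: 25.45
tool_pos: [0.4817, 0.4044, 0.0384]
tool_rot: [0.0, 0.765, 0.645, 0.002]
contact_force: [-0.5, -0.4, 6.3]
gripper_width: 0.195
grasp_force: 58.4
```

Request:
servo_tool:
  deltas:
    - [[0,0,0,0.02,0],[0,0,0,0.035,0],[0,0,0,0.04,0],[0,0.006,-0.015,0.035,0],[0,0.014,-0.034,0.015,0],[0,0.016,-0.039,0,0],[0,0.016,-0.039,0,0],[0,0.016,-0.039,0,0]]

```text
time: 26.25
tool_pos: [0.5487, 0.2361, 0.1813]
tool_rot: [0.0, 0.764, 0.645, 0.0]
contact_force: [1.3, -0.2, -1.2]
gripper_width: 0.194
grasp_force: 58.6
```

Request:
servo_tool:
  deltas:
    - [[0,0.016,-0.039,0,0],[0,0.016,-0.039,0,0],[0,0.016,-0.039,0,0],[0,0.016,-0.039,0,0],[0,0.014,-0.034,0,0],[0,0.007,-0.0165,0,0],[0,0.003,-0.007,0,0],[0,0,0,-0.02,0]]

```text
time: 27.05
tool_pos: [0.6388, 0.0237, 0.1645]
tool_rot: [0.002, 0.765, 0.644, 0.002]
contact_force: [0.7, -0.1, -2.1]
gripper_width: 0.194
grasp_force: 58.6
```

Request:
servo_tool:
  deltas:
    - [[0,0,0,-0.03,0],[0,0,0,-0.03,0],[0,0,0,-0.015,0],[0,0,0,0,0],[0,0,0,0,0],[0,0,0,0,0],[0,0,0,0,0],[0,0,0,0,0]]

```text
time: 27.85
tool_pos: [0.6374, 0.024, 0.0878]
tool_rot: [0.001, 0.765, 0.645, 0.001]
contact_force: [0.6, -0.6, -0.9]
gripper_width: 0.193
grasp_force: 58.6
```

```bash
python3 - <<'E'
from h import *
where(); f,W,ok=wristW(); cv2.imwrite('pics/w3.png',f['pixels'][150:350,180:460,::-1].repeat(2,0).repeat(2,1)); print(W[200:330:8,322].round(3))
E
```

```text
t 27.85 tcp [0.6374 0.024  0.0878] close -9.7 w 0.193 F [ 0.6 -0.6 -0.9] g 58.6 q [-0.08  0.22  1.7   0.    1.22  0.09]
[[ 0.639  0.038  0.023]
 [ 0.638  0.032  0.021]
 [ 0.638  0.027  0.023]
 [ 0.637  0.02   0.022]
 [ 0.638  0.031  0.06 ]
 [ 0.638  0.031  0.069]
 [ 0.65   0.099  0.216]
 [ 0.638  0.031  0.087]
 [ 0.638  0.031  0.095]
 [ 0.638  0.03   0.1  ]
 [ 0.638  0.029  0.106]
 [ 0.638  0.028  0.109]
 [ 0.637  0.024  0.11 ]
 [ 0.636  0.019  0.109]
 [ 0.627 -0.037  0.043]
 [ 0.627 -0.037  0.052]
 [ 0.627 -0.037  0.061]]
```

View pics/w3.png

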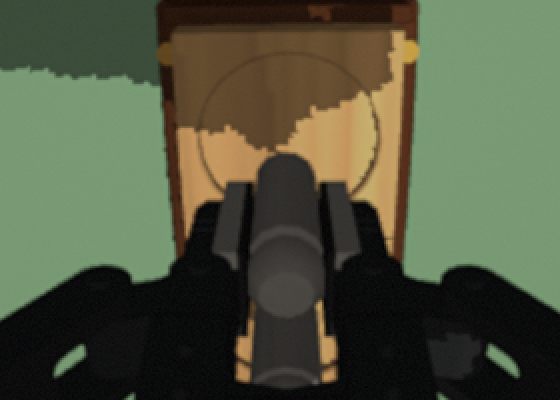

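Punch18 is held upright in front of its pocket circle, with its axis at about (0.637,0.022). Small correction, then lower.

Request:
servo_tool:
  deltas:
    - [[0,0.001,0.001,-0.01,0],[0,0,0,-0.008,0],[0,0,0,-0.004,0],[0,0,0,-0.002,0],[0,0,0,-0.001,0],[0,0,0,0,0],[0,0,0,-0.001,0],[0,0,0,0,0]]

```text
time: 28.7
tool_pos: [0.6377, 0.025, 0.0605]
tool_rot: [0.0, 0.765, 0.645, 0.0]
contact_force: [-0.4, 0.1, -0.8]
gripper_width: 0.196
grasp_force: 58.6
```

Request:
servo_tool:
  deltas:
    - [[0,0,0,-0.001,0],[0,0,0,0,0],[0,0,0,0,0],[0,0,0,0,0],[0,0,0,0,0],[0,0,0,0,0],[0,0,0,0,0],[0,0,0,0,0]]

```text
time: 29.5
tool_pos: [0.6378, 0.025, 0.0604]
tool_rot: [0.0, 0.765, 0.645, 0.0]
contact_force: [-3.5, 0.3, 5.4]
gripper_width: 0.193
grasp_force: 59.0
```

Contact. Releasing gently, then retreating upward and back for a final look.

Request:
servo_tool:
  deltas:
    - [[28,0,0,0,0],[38,0,0,0,0],[50,0,0,0,0],[62,0,0,0,0],[70,0,0,0,0],[70,0,0,0.02,0],[70,0,0,0.04,0],[70,0,0,0.045,0]]

```text
time: 30.3
tool_pos: [0.6361, 0.0251, 0.1632]
tool_rot: [-0.002, 0.765, 0.645, -0.002]
contact_force: [0.5, -0.8, -0.2]
gripper_width: 0.7
grasp_force: 0.0
```

Request:
servo_tool:
  deltas:
    - [[70,-0.01,0.02,0.03,0],[70,-0.02,0.04,0.01,0],[70,-0.02,0.04,0,0],[70,-0.02,0.04,0,0],[70,-0.02,0.04,0,0],[70,-0.02,0.04,0,0],[70,-0.01,0.02,0,0],[70,0,0,0,0]]

```text
time: 31.1
tool_pos: [0.5161, 0.2675, 0.2043]
tool_rot: [-0.0, 0.763, 0.646, 0.0]
contact_force: [-0.2, -0.6, -1.4]
gripper_width: 0.7
grasp_force: 0.0
```

```bash
python3 - <<'E'
from h import *
where()
f=grab_frame('top'); R=cv2.Rodrigues(np.array(f['rvec'],float))[0]; t=np.array(f['tvec']).ravel()
v,u=np.mgrid[:400,:640]; z=f['z_map']; P=np.stack([(u-f['cx'])/f['fx']*z,(v-f['cy'])/f['fy']*z,z],-1); W=(P-t)@R
tops(W[:,290:520],z[:,290:520]>0,.073,.09)
cv2.imwrite('pics/t3.png',cv2.resize(f['pixels'][110:260,220:520,::-1],None,fx=2.6,fy=2.6,interpolation=3))
E
```

```text
t 31.1 tcp [0.5161 0.2675 0.2043] close -9.5 w 0.7 F [-0.2 -0.6 -1.4] g 0.0 q [ 0.35 -0.02  1.76  0.    1.41  0.52]
top [637.2  22.9] d 17.2 z 0.08 n 53
top [624.6 -49.1] d 24.5 z 0.08 n 106
top [ 613.9 -123.7] d 31.4 z 0.081 n 172
top [ 601.4 -197.2] d 40.0 z 0.081 n 273
top [ 475.  -369.3] d 18.8 z 0.084 n 77
```

View pics/t3.png

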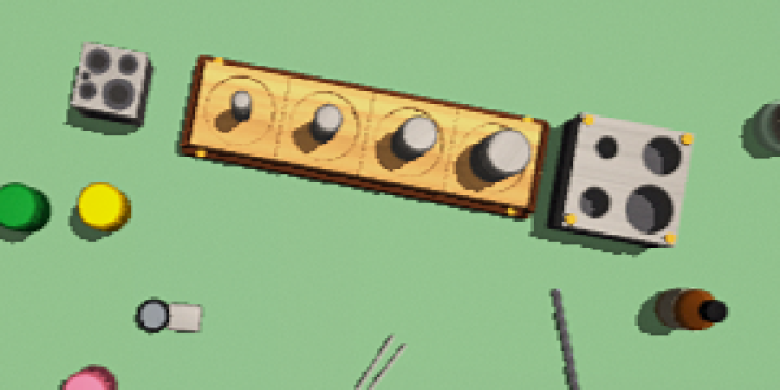

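The four punches stand upright in order, at crop positions (505,155), (417,135), (328,120) and (241,103), each within about 2 mm of its pocket centre. The bottle still stands at (695,310). Handing in.

```bash
python3 -c "
from plant import manip
print(manip.job_done())"
```

```text
the job is handed in; nothing more can be done
None
```

All four punches stand upright in the rack, each within about 2 mm of its pocket's centre, from the 40 mm beside the disc cutter down to the 18 mm at the far end; the oil bottle was left standing, and the job was handed in at about 31 s.

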